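# Set casting rings on their crucible formers

### The arm

A 6-joint arm with a two-finger parallel gripper is mounted at the origin on the work surface. World frame = base frame: x ahead of the robot, y to its left, z up, the work surface at z = 0. Lengths are in m, angles in degrees, forces in N, time in s.
With the tool pointing down it reaches from about 0.25 to 0.775 m from the base axis. Payload 4 kg.
Tool frame: the origin (TCP) lies at the very end of the fingers, on their centre line; the grasp point (between the pads) lies 19 mm behind it; x points along the fingers, y is the direction in which the jaws open and shut, and the axes are right-handed (so a half turn about x gives the same grasp; the last joint's range is limited). The gripper opens to 85 mm and grips with 20 to 120 N. Pads are 22 mm wide; open, the fingers measure 114 mm over their backs; the gripper's body (76 mm by 85 mm) begins 54 mm behind the grasp point. The pads swing forward as they close: fully open they stand 13 mm farther back than shut.
Start: joints at [59.124, 4.996, 78.535, -0, 96.463, -5.907], TCP at [0.232, 0.499, 0.231] pointing down, gripper open.
Joint ranges: [-177.83, 177.83], [-43.37, 116.18], [15.69, 146.23], [-61.86, 241.86], [9.47, 152.12], [-147.06, 147.06]. Speed limits (degrees/s): [159.86, 159.86, 180, 180, 180, 180].

### API

Orientations are given as [roll, pitch, yaw] about the fixed x, y, z axes, in that order (R = Rz(yaw) Ry(pitch) Rx(roll)).
In Python, from cell import env, inverse_kinematics, eyes, hand_in gives the robot as it stands. Calls block until the motion is done:
- env.move_pose(position, orientation): joint-space move of the TCP to a pose.
- env.move_straight(position, orientation=None, feed=0.15): straight line of the TCP; orientation=None keeps the orientation; feed is the mean speed in m/s.
- env.set_joints(angles): joint-space move.
- env.gripper_to(opening): finger opening in m; the grip force is fixed at half the most; returns when the fingers have stopped.
- env.sleep(seconds).
- inverse_kinematics(position, orientation): joint angles nearest the present ones, or None.
- eyes.snapshot(name): name is "scene" or "top" or "wrist"; returns a dict with "color" (480x640x3 uint8, red, green, blue), "z_map" (480x640 float32, m along the optical axis (not along the pixel's ray), 0 where there is no reading), "intrinsics" (3x3 intrinsics, pixels), "pose" (4x4, takes a point from camera to world coordinates). Camera axes: x right, y down, z forward; pixel columns grow to the right and rows downward; lengths in m; the calibration is good to about 2 mm. The wrist camera is an equidistant fisheye: a pixel r from the principal point sees the ray r / f radians off the axis. A picture is of the moment at which its call begins.
A pose or a line that the arm cannot do raises env.PlanningError and nothing moves.
- hand_in(): hands the job in, once; it reports no verdict.
Readings, each from a call of its own:
- env.get_time_s(): time.
- env.get_joints(): joint angles.
- env.get_qd(): joint speeds.
- env.get_joint_torque(): joint torques, N m.
- env.get_position(): TCP position.
- env.get_tcp_rot(): TCP orientation.
- env.get_ft_force(): force on the tool from outside, world axes, zero at the start.
- env.get_moment(): the same for the moment, N m.
- env.get_grip_width(): finger opening in m.
Only numpy, scipy, OpenCV 4.12 (cv2) and the standard library are available. Lean on these libraries where they do the work, as an engineer would, in place of code of your own. Each camera call takes 0.05 s, during which the arm holds its last target.

### The job

Get the wax patterns ready for investing: stand each of the four steel casting rings upright and flat on the crucible former of its own size (the one whose white circle matches it), centred around the wax pattern. Set the rings down gently rather than dropping them, and leave the dropper bottle and the plaster cast where they are.

Things in the scene. Friction and masses are not known exactly. Their poses are not given: they have to be found in the camera images.
- ring_small: smallest of four plain steel casting rings: an upright open tube, outside diameter 32 mm, height 30 mm, wall 2.5 mm, 60 g give or take a quarter. Loose, stands on the bench. Origin: centre of its underside; z up along its axis.
- ring_medium: second smallest of four plain steel casting rings: an upright open tube, outside diameter 43 mm, height 42 mm, wall 2.5 mm, 100 g give or take a quarter. Loose, stands on the bench. Origin: centre of its underside; z up along its axis.
- ring_large: second largest of four plain steel casting rings: an upright open tube, outside diameter 54 mm, height 54 mm, wall 2.5 mm, 150 g give or take a quarter. Loose, stands on the bench. Origin: centre of its underside; z up along its axis.
- ring_largest: largest of four plain steel casting rings: an upright open tube, outside diameter 66 mm, height 66 mm, wall 2.5 mm, 220 g give or take a quarter. Loose, stands on the bench. Origin: centre of its underside; z up along its axis.
- former_small: crucible former for the 32 mm ring: flat black rubber disc fixed to the bench, diameter 56 mm, 8 mm thick, with a white circle 32 mm across (outside) where the ring stands; at its centre a green wax pattern (one wax crown), its top 31 mm above the bench, reaching 5 mm from the axis. Origin: centre of its underside; z up. The ring stands on the disc's top, 8 mm up, around the pattern.
- former_medium: crucible former for the 43 mm ring: flat black rubber disc fixed to the bench, diameter 67 mm, 8 mm thick, with a white circle 43 mm across (outside) where the ring stands; at its centre a green wax pattern (two wax crowns), its top 31 mm above the bench, reaching 10.5 mm from the axis. Origin: centre of its underside; z up. The ring stands on the disc's top, 8 mm up, around the pattern.
- former_large: crucible former for the 54 mm ring: flat black rubber disc fixed to the bench, diameter 78 mm, 8 mm thick, with a white circle 54 mm across (outside) where the ring stands; at its centre a green wax pattern (three wax crowns), its top 31 mm above the bench, reaching 13 mm from the axis. Origin: centre of its underside; z up. The ring stands on the disc's top, 8 mm up, around the pattern.
- former_largest: crucible former for the 66 mm ring: flat black rubber disc fixed to the bench, diameter 90 mm, 8 mm thick, with a white circle 66 mm across (outside) where the ring stands; at its centre a green wax pattern (four wax crowns), its top 31 mm above the bench, reaching 16 mm from the axis. Origin: centre of its underside; z up. The ring stands on the disc's top, 8 mm up, around the pattern.
- bottle: small white dropper bottle with white cap, 34 mm diameter, 75 mm tall, standing loose at the left of the work; not to be disturbed. Origin: centre of its underside.
- cast: plaster dental cast, 60 x 62 x 25 mm, with an arch of white teeth on top, lying loose beyond the work; not to be disturbed. Origin: centre of its underside.
Mind the look-alikes: they are no part of the job. Leave any purple or yellow look-alike of the former_small alone.

How it is judged (in metres and radians):
At the end, for the whole second after the job is handed in: Each of the four rings stands on the former of its own size: axis within 10 mm of the former's centre, underside resting on the disc (5 to 10.5 mm above the former's base), tilted less than 0.08 rad (about 4.6 degrees), at rest (under 0.02 m/s); bottle and cast within 25 mm of where they started (horizontal distance between ring_small and former_small below 0.01 m and z of ring_small in the frame of former_small between 0.005 and 0.0105 m and angle between each of ring_small, ring_medium, ring_large, ring_largest's own z axis and vertical below 0.08 rad and linear speed of each of ring_small, ring_medium, ring_large, ring_largest below 0.02 m/s and horizontal distance between ring_medium and former_medium below 0.01 m and z of ring_medium in the frame of former_medium between 0.005 and 0.0105 m and horizontal distance between ring_large and former_large below 0.01 m and z of ring_large in the frame of former_large between 0.005 and 0.0105 m and horizontal distance between ring_largest and former_largest below 0.01 m and z of ring_largest in the frame of former_largest between 0.005 and 0.0105 m and distance of each of bottle, cast from where it was at the start of the episode below 0.025 m); the robot touches nothing.
It fails at once if a ring is dropped, thrown or knocked over (faster than 0.6 m/s while no finger touches it: a free fall of about 18 mm) ((linear speed of ring_small above 0.6 m/s and contact force between the fingers and ring_small below 0.01 N) or (linear speed of ring_medium above 0.6 m/s and contact force between the fingers and ring_medium below 0.01 N) or (linear speed of ring_large above 0.6 m/s and contact force between the fingers and ring_large below 0.01 N) or (linear speed of ring_largest above 0.6 m/s and contact force between the fingers and ring_largest below 0.01 N)).
It fails at once if the bottle or the cast is moved by more than 25 mm (distance of any of bottle, cast from where it was at the start of the episode above 0.025 m).
It also fails if it takes over 93 s, if anything falls off the work surface, if the arm or the gripper's body presses on something with over 40 N, if the wrist force passes 120 N, or if a joint passes its speed limit or range.

## Working session

There is one attempt and no reset: what is moved stays moved. The work goes in short steps, each a Python script; the robot and the scene stay as the last script left them, time stands still between calls to the robot, and variables do not carry over. Pictures are saved under pics/ and viewed, and the job is handed in when it is done.

```bash
ls; mkdir -p pics; python3 - <<'E'
from cell import env, eyes
import cv2
for n in ("top","scene"):
    s=eyes.snapshot(n); cv2.imwrite(f"pics/{n}0.png",s["color"][:,:,::-1]); print(s["intrinsics"],s["pose"].round(4), (s["z_map"]>0).mean())
print(env.get_time_s(),env.get_tcp_rot(),env.get_position())
E
```

```text
pics
[[445.20886726   0.         318.93924541]
 [  0.         445.20886726 241.56428078]
 [  0.           0.           1.        ]] [[ 0.007  -0.9896  0.1439  0.4336]
 [-0.9999 -0.0059  0.0083  0.0727]
 [-0.0074 -0.144  -0.9896  0.939 ]
 [ 0.      0.      0.      1.    ]] 0.9959733072916667
[[520.21243624   0.         321.4615437 ]
 [  0.         520.21243624 238.23931893]
 [  0.           0.           1.        ]] [[-0.075   0.5977 -0.7982  1.3399]
 [ 0.9971  0.0557 -0.0519  0.1379]
 [ 0.0134 -0.7998 -0.6001  0.6362]
 [ 0.      0.      0.      1.    ]] 0.9959375
0.1 [ -95.49643896   89.88126612 -120.46667948] [0.23194679 0.49817946 0.23022228]
```

View pics/top0.png

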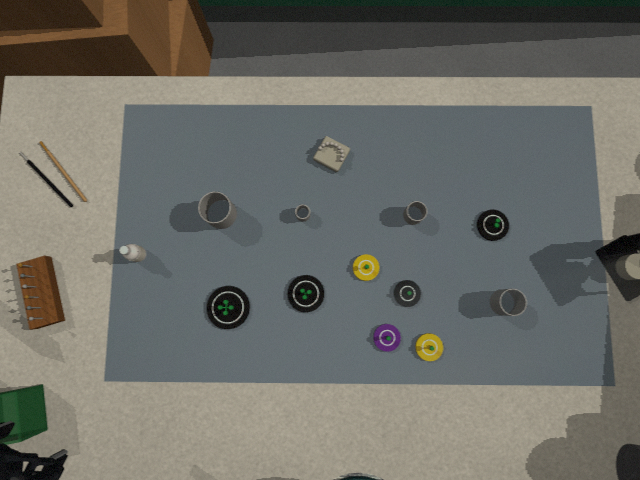

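View pics/scene0.png

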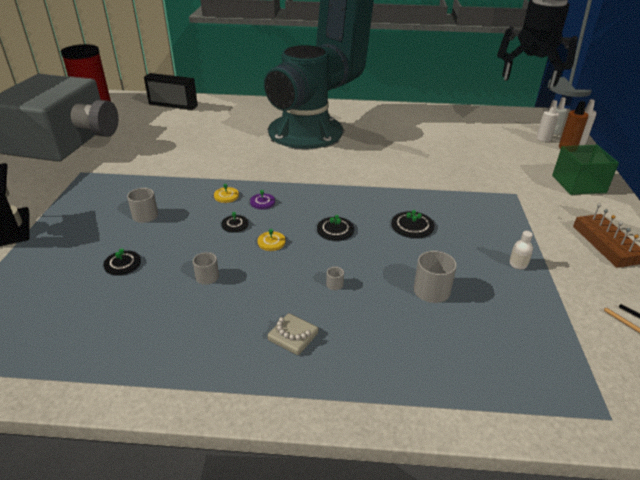

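The top view shows the rings at about (216,210) for largest, (303,213) small, (416,212) medium and (511,303) large. The formers are at (228,307) largest, (306,293) large, (407,293) small and (493,225) medium. The purple and yellow ones are decoys. Next I'll measure positions.

```bash
cat > h.py <<'E'
import numpy as np, cv2
from scipy.optimize import least_squares
from cell import env, eyes, inverse_kinematics
def ray_plane(s,uv,z):
    K,P=s["intrinsics"],s["pose"]; uv=np.atleast_2d(uv).astype(float)
    d=np.c_[(uv-K[:2,2])/[K[0,0],K[1,1]],np.ones(len(uv))]@P[:3,:3].T
    return P[:3,3]+d*((z-P[2,3])/d[:,2])[:,None]
def project(s,p):
    q=np.linalg.inv(s["pose"])@np.append(p,1); K=s["intrinsics"]
    return (K@(q[:3]/q[2]))[:2]
def cloud(s):
    v,u=np.mgrid[:480,:640]; K,P=s["intrinsics"],s["pose"]; z=s["z_map"]
    c=np.stack([(u-K[0,2])/K[0,0]*z,(v-K[1,2])/K[1,1]*z,z],-1)
    return c@P[:3,:3].T+P[:3,3]
def circ(p,r):
    f=least_squares(lambda c:np.hypot(*(p-c).T)-r,p.mean(0),loss="soft_l1",f_scale=.001)
    return f.x,np.sqrt((f.fun**2).mean())
RINGS=dict(small=(.016,.030),medium=(.0215,.042),large=(.027,.054),largest=(.033,.066))
E
cat > m.py <<'E'
from h import *
g={"top":{"largest":(216,210),"small":(303,213),"medium":(416,212),"large":(511,303)},
"scene":{"largest":(435,265),"small":(335,273),"medium":(205,262),"large":(143,198)}}
f={"top":{"largest":(228,307),"large":(306,293),"small":(407,293),"medium":(493,225)},
"scene":{"largest":(412,224),"large":(336,228),"small":(234,223),"medium":(122,262)}}
for n in ("top","scene"):
    s=eyes.snapshot(n); C=cloud(s); img=s["color"].astype(int)
    for k,(r,h) in RINGS.items():
        c0=ray_plane(s,g[n][k],h)[0,:2]
        d=np.hypot(*(C[...,:2]-c0).transpose(2,0,1)); m=(d<r+.03)&(abs(C[...,2]-h)<.004)
        p=C[m][:,:2]
        c,e=circ(p,r-.00125); print(n,"ring",k,c.round(4),"rms",round(e,4),m.sum(), "zmax",C[d<r+.02][:,2].max().round(4))
        c0=ray_plane(s,f[n][k],.008)[0,:2]
        P=ray_plane(s,np.mgrid[:640,:480].reshape(2,-1).T,.008).reshape(640,480,3).transpose(1,0,2)
        d=np.hypot(*(P[...,:2]-c0).transpose(2,0,1))
        w=(img.min(-1)>95)&(d<r+.008)
        p=P[w][:,:2]
        if len(p)>5:
            c,e=circ(p,r-.001); print(n,"former",k,c.round(4),"rms",round(e,4),w.sum(), np.median(np.hypot(*(p-c).T)).round(4))
        else: print(n,k,"few",len(p))
E
python3 m.py
```

```text
top ring small [0.6292 0.1165] rms 0.0008 54 zmax 0.0324
top former small [ 0.4624 -0.1035] rms 0.001 64 0.0147
top ring medium [ 0.6293 -0.1186] rms 0.0009 90 zmax 0.0444
top former medium [ 0.6081 -0.2882] rms 0.0009 68 0.0202
top ring large [ 0.4453 -0.2998] rms 0.001 139 zmax 0.0577
top former large [0.4605 0.108 ] rms 0.001 107 0.0257
top ring largest [0.6295 0.2918] rms 0.0009 148 zmax 0.0689
top former largest [0.4309 0.2694] rms 0.001 130 0.0317
scene ring small [0.632 0.117] rms 0.0013 91 zmax 0.0323
scene former small [ 0.4636 -0.1029] rms 0.001 24 0.0148
scene ring medium [ 0.6328 -0.1184] rms 0.0013 127 zmax 0.0439
scene former medium [ 0.6092 -0.2876] rms 0.0011 40 0.0203
scene ring large [ 0.4486 -0.3001] rms 0.0017 123 zmax 0.0567
scene former large [0.4612 0.1089] rms 0.001 33 0.026
scene ring largest [0.6324 0.2922] rms 0.0011 214 zmax 0.0686
scene former largest [0.4311 0.2707] rms 0.0011 41 0.0319
```

Both views agree to 1–3 mm. I'll start with the small ring.

```bash
cat >> h.py <<'E'
R={"small":(.6306,.1168),"medium":(.631,-.1185),"large":(.4468,-.30),"largest":(.631,.292)}
F={"small":(.463,-.1032),"medium":(.6087,-.2879),"large":(.4608,.1085),"largest":(.431,.270)}
TZ=dict(small=.005,medium=.012,large=.022,largest=.032)
O=[0,90,0]
def fz(): return env.get_ft_force()[2]
def pick(k,up=.17):
    x,y=R[k]; env.move_pose([x,y,up],O); print(k,"above",env.get_time_s(),env.get_position().round(4) if hasattr(env.get_position(),'round') else env.get_position())
    env.gripper_to(.085)
    env.move_straight([x,y,TZ[k]+.03],feed=.15); env.move_straight([x,y,TZ[k]],feed=.06)
    print("ft",np.round(env.get_ft_force(),2),np.round(env.get_position(),4))
    env.gripper_to(2*RINGS[k][0]-.01); print("width",env.get_grip_width(),np.round(env.get_ft_force(),2))
    env.move_straight([x,y,up],feed=.15); print("lifted",env.get_grip_width(),np.round(env.get_ft_force(),2),env.get_time_s())
def place(k,up=.17,dx=0,dy=0):
    x,y=F[k]; x+=dx;y+=dy
    env.move_pose([x,y,up],O); env.sleep(.2); f0=fz(); z=TZ[k]+.008
    env.move_straight([x,y,z+.012],feed=.12)
    zz=z+.004
    env.move_straight([x,y,zz],feed=.03)
    while zz>z-.004:
        zz-=.001; env.move_straight([x,y,zz],feed=.02)
        if fz()-f0>3: break
    print("touch at",round(zz-z,4),"df",round(fz()-f0,2),env.get_time_s())
    w=env.get_grip_width(); env.gripper_to(w+.006); env.gripper_to(.085)
    print("ft",np.round(env.get_ft_force(),2))
    env.move_straight([x,y,up],feed=.15); print("done",env.get_time_s())
E
python3 - <<'E'
from h import *
for k in R:
    for p in (R[k],F[k]):
        for z in (.17,TZ[k]): print(k,z,np.round(inverse_kinematics([*p,z],O),1))
pick("small")
s=eyes.snapshot("scene"); cv2.imwrite("pics/s1.png",s["color"][:,:,::-1])
E
```

```text
small 0.17 [  5.4  17.7  70.6  -0.   91.7 -84.6]
small 0.005 [  5.4  24.3  81.4  -0.   74.3 -84.6]
small 0.17 [ -19.4   -3.5   94.1    0.    89.4 -109.4]
small 0.005 [ -19.4    4.9  105.7    0.    69.4 -109.4]
medium 0.17 [ -15.7   17.8   70.5    0.    91.7 -105.7]
medium 0.012 [ -15.7   24.    80.9    0.    75.1 -105.7]
medium 0.17 [ -30.1   21.8   65.3    0.    93.  -120.1]
medium 0.012 [ -30.1   27.6   75.8    0.    76.6 -120.1]
large 0.17 [ -39.9    4.6   85.9    0.    89.5 -129.9]
large 0.022 [ -39.9   11.4   96.1    0.    72.5 -129.9]
large 0.17 [  6.4  -3.7  94.3  -0.   89.4 -83.6]
large 0.022 [  6.4   3.6 104.9  -0.   71.5 -83.6]
largest 0.17 [ 20.2  24.7  61.4  -0.   94.  -69.8]
largest 0.032 [ 20.2  29.2  71.   -0.   79.8 -69.8]
largest 0.17 [ 25.7   0.9  89.8  -0.   89.3 -64.3]
largest 0.032 [ 25.7   7.2  99.7  -0.   73.1 -64.3]
small above 2.2 [0.6304 0.1179 0.1703]
ft [-0.26 -0.85  0.1 ] [0.6305 0.1168 0.0046]
width 0.03026804781169448 [ 0.22 -0.25  2.97]
lifted 0.03069888985244575 [ 0.01 -0.25 -1.02] 5.9167
```

View pics/s1.png

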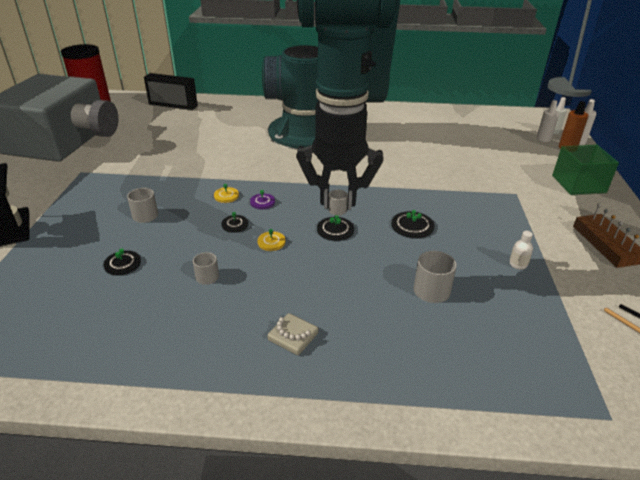

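The small ring is held upright between the fingertips at (340,203). Next, place it.

```bash
python3 - <<'E'
from h import *
place("small")
s=eyes.snapshot("scene"); t=eyes.snapshot("top")
cv2.imwrite("pics/s2.png",np.hstack([cv2.resize(s["color"][150:330,50:300],(400,288)),cv2.resize(t["color"][200:380,300:550],(400,288))])[:,:,::-1])
E
```

```text
touch at -0.0 df 3.94 10.0167
ft [ 1.45 -0.62  0.01]
done 11.9833
```

View pics/s2.png

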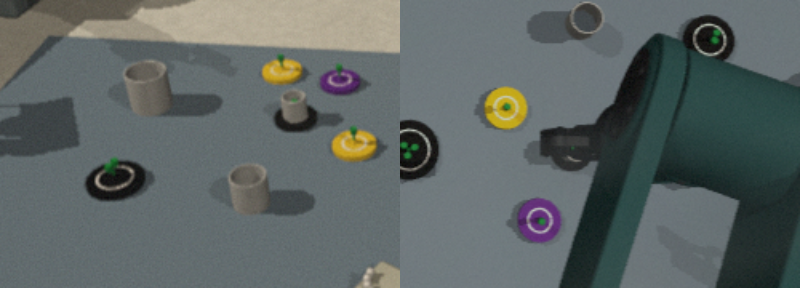

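The small ring is standing on its former, at (293,106) in the left half, with the wax inside. I'll do the medium ring next.

```bash
python3 - <<'E'
from h import *
pick("medium")
s=eyes.snapshot("scene"); cv2.imwrite("pics/s3.png",s["color"][:,:,::-1])
E
```

```text
medium above 12.7917 [ 0.63   -0.1184  0.169 ]
ft [0.22 0.39 0.29] [ 0.6309 -0.1185  0.0117]
width 0.041826559102207506 [ 0.3  -1.24  3.19]
lifted 0.04192443956161599 [ 0.2   0.82 -1.52] 16.3333
```

View pics/s3.png

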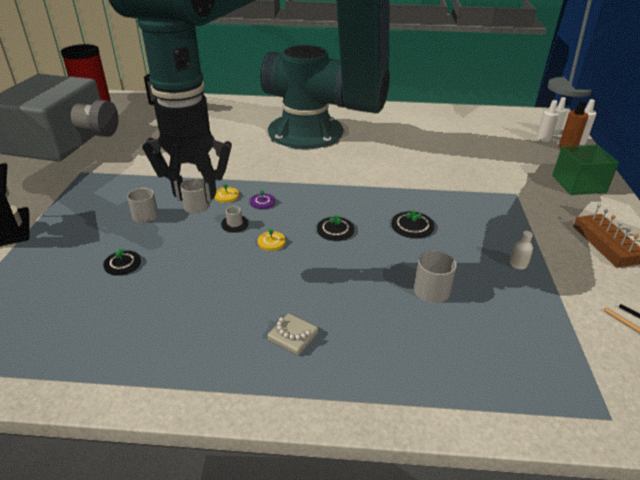

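The medium ring is held upright at (195,195), and the small one stands at (234,215).

```bash
python3 - <<'E'
from h import *
place("medium")
pick("large")
s=eyes.snapshot("scene"); cv2.imwrite("pics/s4.png",s["color"][:,:,::-1])
E
```

```text
touch at -0.0 df 6.08 20.0167
ft [-0.39  0.31 -0.04]
done 21.8583
large above 22.55 [ 0.4473 -0.3     0.1697]
ft [-0.22 -0.68  0.29] [ 0.4467 -0.2999  0.0217]
width 0.05291064724372243 [-0.01 -0.11  3.49]
lifted 0.05242921640533628 [ 0.17 -0.44 -1.48] 25.8833
```

View pics/s4.png

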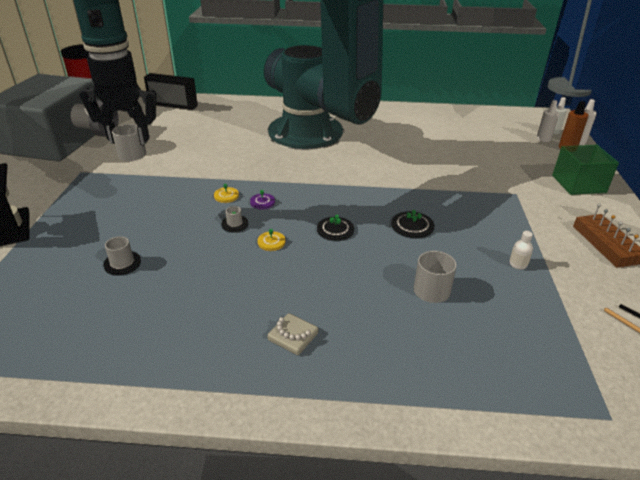

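The medium ring is seated at (120,253), and the large one is held upright at (128,142).

```bash
python3 - <<'E'
from h import *
place("large")
pick("largest",up=.2)
s=eyes.snapshot("scene"); cv2.imwrite("pics/s5.png",s["color"][:,:,::-1])
E
```

```text
touch at 0.0 df 7.29 30.275
ft [-0.41  0.06  0.32]
done 31.975
largest above 32.9667 [0.6305 0.2912 0.1993]
ft [ 0.31 -0.04 -0.08] [0.6309 0.2919 0.0316]
width 0.06522141076156292 [ 0.47 -0.82  2.63]
lifted 0.06504756796102076 [ 0.32 -0.33 -1.82] 36.4833
```

View pics/s5.png

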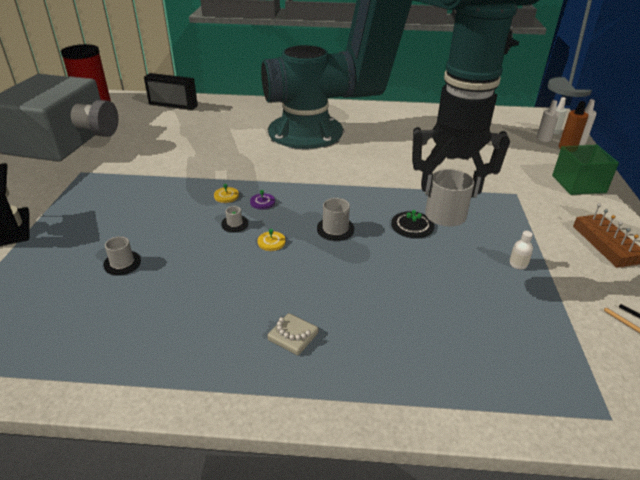

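The large ring is seated at (336,218), and the largest is held upright at (450,198). I'll place it, then move the arm clear and measure everything.

```bash
python3 - <<'E'
from h import *
place("largest",up=.2)
env.set_joints([59.124, 4.996, 78.535, 0, 96.463, -5.907]); env.sleep(.3)
for n in ("top","scene"):
    s=eyes.snapshot(n); C=cloud(s); cv2.imwrite(f"pics/{n}9.png",s["color"][:,:,::-1])
    for k,(r,h) in RINGS.items():
        d=np.hypot(*(C[...,:2]-np.array(F[k])).transpose(2,0,1)); m=(d<r+.02)&(abs(C[...,2]-h-.008)<.004)
        q=C[m]; c,e=circ(q[:,:2],r-.00125)
        A=np.linalg.lstsq(np.c_[q[:,:2]-c,np.ones(len(q))],q[:,2],rcond=None)[0]
        print(n,k,"off mm",((c-F[k])*1e3).round(1),"top z-h",round(A[2]-h,4),"tilt",np.hypot(*A[:2]).round(3),m.sum())
print(env.get_time_s())
E
```

```text
touch at 0.001 df 3.2 40.1
ft [-0.18  0.26  0.9 ]
done 41.8333
top small off mm [-1.1  0.5] top z-h 0.0074 tilt 0.031 67
top medium off mm [-1.9  0.8] top z-h 0.0076 tilt 0.027 104
top large off mm [-1.5  0.1] top z-h 0.0075 tilt 0.018 106
top largest off mm [-1.2 -0.2] top z-h 0.0072 tilt 0.005 156
scene small off mm [1.8 0.5] top z-h 0.0068 tilt 0.02 62
scene medium off mm [1.4 0.8] top z-h 0.0065 tilt 0.009 118
scene large off mm [1.8 0.2] top z-h 0.0068 tilt 0.005 131
scene largest off mm [ 1.1 -0.3] top z-h 0.0067 tilt 0.006 151
43.4
```

View pics/top9.png

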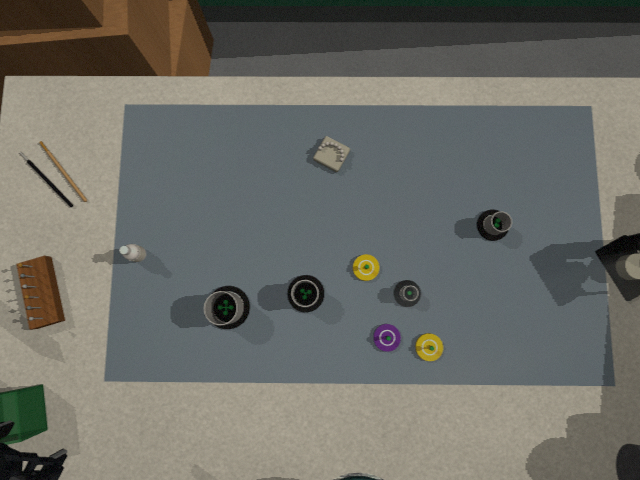

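View pics/scene9.png

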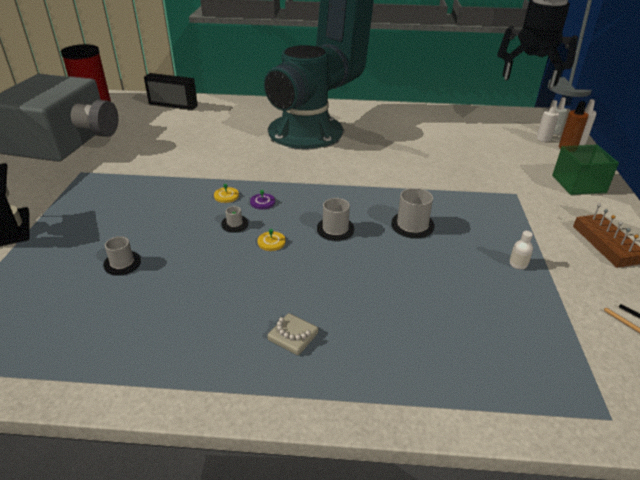

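All four rings stand around the wax on their own formers: small (407,293), medium (493,225), large (306,293) and largest (226,308) in the top view. The bottle (133,253) and cast (332,154) are where they were.

```bash
python3 -c "
from cell import hand_in; print(hand_in())"
```

```text
the job is handed in; nothing more can be done
None
```

All four rings now stand upright on the formers of their own size. I gripped each one from the outside, lowered it until I felt contact, released it, and backed the arm away. I handed the job in right after the final check, at about 43 s of the 93 s allowed; no verdict is reported.

Last checks from the top and scene cameras:
- **Centring:** every ring is within about 2 mm of its former's centre. The two cameras disagree by up to about 3 mm in x, with opposite signs, which looks like measurement bias. It is well inside the 10 mm limit.
- **Height:** the rim heights put the undersides 6.5–7.6 mm above the former base. The disc is 8 mm thick, so that reading is slightly low but inside the 5–10.5 mm limits.
- **Tilt:** all readings are at or below 0.031 rad, against a limit of 0.08. The highest values came from the small and medium rings in the top view (0.031 and 0.027), where depth noise is worst. The scene camera read 0.020 and 0.009 for the same two.
- **Other objects:** the bottle, cast and coloured look-alikes appear in the same pixel positions as at the start; I judged this by eye. I did not measure the rings' speed at rest separately.

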